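# Shut a proving cabinet's roof vent with a hook pole

### The job

Take the hook pole from its rest, put its hook through the ring eye on the open roof flap of the dough-proving cabinet, and, with the hook staying in the ring, gently swing the flap down until it is fully shut. Then unhook the pole and lay it back in its rest the way it lay. Move the flap with the pole only, never with the gripper, and leave the other things on the worktop where they are.

Things in the scene. Friction and masses are not known exactly. Their poses are not given: they have to be found in the camera images.
- prover: Dough-proving cabinet, white with a clear front, 200 x 200 x 185 mm, fixed to the worktop. Origin: centre of its underside, on the worktop. +x points from its front (which looks to the robot) to its back, +y to its left side as the robot sees it, z up. Its roof opening is covered by a blue flap hinged across the middle of the roof.
- flap (a joint): Angle of the blue roof flap about its hinge (rad): 0 = fully shut, flat on the roof, at a stop; pi/2 = upright; it starts open at about 1.35 to 1.7. The plate is 172 mm wide, 8 mm thick and reaches 125 mm from the hinge. The hinge is stiff: the flap stays where it is left and takes 1 to 2 N at the ring to move.
- flap_hinge (a point): Middle of the flap's hinge axis, 20 mm behind the cabinet's centre and 190 mm above the worktop; the hinge axis runs along the cabinet's y.
- eye (a point): Centre of the hole of the steel ring eye standing out from the middle of the flap's free edge. Hole 22 mm across, wire 6 mm, outer diameter 34 mm; the hole's axis is parallel to the hinge, so a hook pushed in sideways stays in line all through the swing. It lies 145 mm x cos(angle) in front of the hinge (cabinet's -x) and 145 mm x sin(angle) above it; when shut, 25 mm before the cabinet's front.
- pole_grip (a point): The place to grip the hook pole: on its middle line, in mid-height of the pale wooden handle, near the centre of mass. x runs along the pole to its hook end, z up as it lies. The handle is 18 mm wide (y), 22 mm high, and runs from 105 mm behind this point to 25 mm ahead of it.
- pole_hook (a point): Middle of the hook's straight tip (8 mm thick): 165 mm ahead of the grip point along the pole, and 22 mm to the right (the pole's -y) of its middle line. The hook is in the ring when this point is within about 18 mm of the ring's centre.
- rest_mid (a point): Middle of the pole's rest, at the height of the middle line of a pole lying in it (60 mm above the worktop). x along the lying pole, towards the hook. The pole's grip point lies here, give or take a few mm, and belongs back here.
- honey_jar: Bystander: amber honey jar, 55 mm across, 81 mm high, on the green glass board. Origin at its underside.
- mug_a: Bystander: white mug, 98 x 128 x 90 mm with its handle, on the green glass board. Origin at its underside.
- peeler: Bystander: white peeler lying on the worktop near the front, 170 x 25 x 18 mm. Origin at its underside.
- pole: The loose hook pole, about 120 g; same origin and axes as its grip point. Ahead of the handle a straight 8 mm steel rod runs on; 165 mm ahead of the grip point it bends square to the right (the pole's -y; level as the pole lies) into the hook's straight tip, which ends 46 mm from the pole's middle line.
- pole_rest: The pole's dark wooden rest, fixed: two upward-open saddles, 12 mm thick, 85 mm before and behind the middle, on a foot 210 x 75 x 8 mm (origin under its middle, x along the pole). The rear one takes the handle (24 mm wide at its floor, flaring), the front one the rod (14 mm wide); cheeks up to 80 mm above the worktop. Between them the pole is free to be gripped.

How it is judged (in metres and radians):
On the way, in this order (a step that is already met when the one before it is completed fails the run):
1. the pole's hook is in the ring eye while the flap still stands open (distance between pole_hook and eye below 0.018 m and value of joint flap above 1.15 rad), for 0.2 s.
2. with the hook still in the ring, the flap has been swung down nearly shut (distance between pole_hook and eye below 0.02 m and value of joint flap below 0.25 rad), for 0.1 s.
At the end, for the whole second after the job is handed in: The flap is shut to within 0.07 rad, and the pole lies at rest, released, in both saddles of its rest, hook end the way it was: grip point within 30 mm of the rest's middle and within 8 mm of its height, along it within 0.12 rad (value of joint flap below 0.07 rad and horizontal distance between pole_grip and rest_mid below 0.03 m and z of pole_grip in the frame of rest_mid between -0.008 and 0.008 m and angle between the x axis of pole_grip and the x axis of rest_mid, either way round below 0.12 rad and x of pole_hook in the frame of rest_mid above 0.12 m and linear speed of pole below 0.02 m/s); the robot touches nothing.
It fails at once if the gripper or arm touches the flap (more than 1 N) (contact force between any of the fingers, the arm and flap above 1 N).
It fails at once if the flap slams (closes faster than 2.5 rad/s) (velocity of joint flap below -2.5 rad/s).
It fails at once if a bystander is moved more than 30 mm (distance of any of honey_jar, mug_a, peeler from where it was at the start of the episode above 0.03 m).
It also fails if it takes over 56 s, if anything falls off the work surface, if the arm or the gripper's body presses on something with over 40 N, if the wrist force passes 120 N, or if a joint passes its speed limit or range.

### The arm

A 6-joint arm with a two-finger parallel gripper is mounted at the origin on a cart in front of the work surface, level with it; the furniture and walls round the work are solid. World frame = base frame: x ahead of the robot, y to its left, z up, the work surface at z = 0. Lengths are in mm, angles in rad, forces in N, time in s.
With the tool pointing down it reaches from about 275 to 750 mm from the base axis. Payload 10.2 kg.
Tool frame: the origin (TCP) lies midway between the tips of the shut fingers; the grasp point (between the pads) lies 19 mm behind it; z points along the fingers, y is the line along which they close (so a half turn about z gives the same grasp; the last joint's range is limited). The gripper opens to 85 mm and grips with 20 to 120 N. Pads are 22 mm wide; open, the fingers measure 114 mm over their backs; the gripper's body (76 mm by 85 mm) begins 54 mm behind the grasp point. The pads swing forward as they close: fully open they stand 13 mm farther back than shut.
Start: joints at [-1.383, 0.313, 1.498, -0, 1.331, -0.223], TCP at [209.643, -481.332, 231.294] pointing down, gripper open.
Joint ranges: [-2.94, 2.94], [-0.97, 2.17], [0.19, 2.56], [-1.23, 4.37], [0.02, 3.11], [-2.88, 2.88]. Speed limits (rad/s): [2.39, 2.39, 3.01, 3.14, 3.14, 3.14].

### API

Orientations are given as a unit quaternion [w, x, y, z].
In Python, from rig import ctrl gives the robot as it stands.
- The arm moves only by the tool send_rows, never from a script. Its argument "targets" is a list of rows, each a list of 7 numbers: the closure, from -1 (fully open) to 1 (shut), so that 0 is half open, then the shift along the tool's x, y, z in m, then the turn, a rotation vector about the tool's x, y, z in rad. In form: [[claw, dx, dy, dz, ax, ay, az], ...]. A call has exactly 10 rows; each row shifts and turns the commanded pose from where the row before left it, along the tool's axes as they then stand; what a row does not reach is not made up. A row lasts 1/8 s, in which the tool goes at most 62.5 mm and 10.7 degrees, less where a joint would pass 70% of its speed; a pose out of reach is approached as far as the arm can. A call with a gripper value outside its range is refused whole. The fingers move at their own pace and stop on an object; "squeeze" is the grip in N (left out, the last holds). Time passes only in rows, so rows that do not move let the fingers close, or fill a call up. It gives the time, the measured TCP pose, the force, the opening and the grip force at its end, in the units of the state.
- ctrl.sense(): the state, without advancing time (a new reading comes with each control period).
- ctrl.capture(name): name is "scene" or "side" or "wrist"; returns a dict with "img" (420x560x3 uint8, red, green, blue), "camera_matrix" (3x3 intrinsics, pixels), "R" (3x3) and "t" (3): a world point X has camera coordinates R X + t. Camera axes: x right, y down, z forward; pixel columns grow to the right and rows downward; lengths in mm; the calibration is good to about 2 mm. The wrist camera is an equidistant fisheye: a pixel r from the principal point sees the ray r / f radians off the axis. A picture is of the moment at which its call begins. There is no depth.
- ctrl.finish_job(): hands the job in; it is judged then, once.
Trained networks look in a picture, given as the dict that the camera call returned (one of the last four; its "shot" number tells which), for a name from the list of things; names that differ only in an ending like _2 or _b are one class to them, and where a whole thing is asked for, a point or a joint stands for the part that bears it (a point fixed in the world has none). Each returns a list of dicts, best first, with "score" (0 to 1); they miss things now and then, are a little off and sometimes report something else, mostly with a low value. They report only what shows in the picture. A call takes as long as a camera call.
- ctrl.boxes_of(query, picture): "extent" ([left, top, width, height] in pixels, round what is visible of it).
- ctrl.landmark_of(query, picture): "point" ([column, row] in pixels: a listed point, or the origin of a listed thing).
The state is a dict: "time_s": time; "joints": joint angles; "dq": joint speeds; "tau": joint torques, N m; "eef_pos": TCP position; "ee_rot": TCP orientation; "force": force on the tool from outside, world axes, zero at the start; "wrist_torque": the same for the moment, N m; "grip_width": opening from 0.0 (shut) to 1.0 (fully open); "grip_force": force on a finger pad.
Only numpy, scipy, OpenCV 4.12 (cv2) and the standard library are available. Lean on these libraries where they do the work, as an engineer would, in place of code of your own. Each camera call takes 0.05 s, during which the arm holds its last target. There are 200 camera calls.

## Working session

There is one attempt and no reset: what is moved stays moved. The work goes in short steps, Python scripts to look and compute and a tool call to move; the robot and the scene stay as the last step left them, time stands still between calls to the robot, and variables do not carry over. Pictures are saved under pics/ and viewed, at most 10 in all, crops included, and the job is handed in when it is done.

Besides the shell and the picture viewer there is one more tool, called after ">>>" as name([rows], argument=value, ...), one row to a line, values as JSON. send_rows: Moves the arm, as the interface text tells. Its arguments: {"type":"object","properties":{"targets":{"type":"array"},"squeeze":{"type":"number"}},"required":["targets"]}

```bash
ls; mkdir -p pics; cat > h.py <<'E'
import numpy as np, cv2
from rig import ctrl
from scipy.spatial.transform import Rotation as Rn
def ray(p,px):
    K=np.array(p["camera_matrix"],float);R=np.array(p["R"]);t=np.array(p["t"])
    d=np.linalg.inv(K)@[px[0],px[1],1]; d=R.T@d
    return -R.T@t, d/np.linalg.norm(d)
def tri(rays):
    A=np.zeros((3,3));b=np.zeros(3)
    for c,d in rays:
        M=np.eye(3)-np.outer(d,d);A+=M;b+=M@c
    return np.linalg.solve(A,b)
def proj(p,X):
    c=np.array(p["R"])@np.array(X,float)+np.array(p["t"]);u=np.array(p["camera_matrix"])@c
    return u[:2]/u[2]
def atz(p,px,z):
    c,d=ray(p,px);return c+d*(z-c[2])/d[2]
def save(p,n,img=None):
    cv2.imwrite("pics/"+n,cv2.cvtColor(p["img"] if img is None else img,cv2.COLOR_RGB2BGR))
E
python3 - <<'E'
from h import *
ps={n:ctrl.capture(n) for n in("scene","side")}
for n in ps: save(ps[n],n+"0.png")
for q in ["prover","flap_hinge","eye","pole_grip","pole_hook","rest_mid","pole_rest","honey_jar","mug_a","peeler"]:
    r={}
    for n in ps:
        L=ctrl.landmark_of(q,ps[n]); 
        if L: r[n]=L[0]; print(q,n,np.round(L[0]["point"],1),round(L[0]["score"],2))
    if len(r)==2:
        rs=[ray(ps[n],r[n]["point"]) for n in r];X=tri(rs);print("   ",np.round(X,1),[np.round(np.linalg.norm(proj(ps[n],X)-r[n]["point"]),1) for n in r])
print(ctrl.sense())
E
```

```text
pics
prover scene [296.5 178.4] 0.92
prover side [266.2 213.1] 0.6
    [ 714.9 -171.3   -9.3] [np.float64(0.4), np.float64(0.4)]
flap_hinge scene [292.1 110.5] 0.9
flap_hinge side [263.  145.7] 0.66
    [ 726.6 -165.4  191.7] [np.float64(1.3), np.float64(1.1)]
eye scene [289.   50.1] 0.61
eye side [198.5 263.7] 0.73
    [190.8 935.  785.4] [np.float64(552.3), np.float64(1547.5)]
pole_grip scene [314.2 280.2] 0.67
pole_grip side [329.1 265.9] 0.79
    [468.4 140.3  69.3] [np.float64(1.5), np.float64(1.3)]
pole_hook scene [246.2 242.3] 0.67
pole_hook side [252.8 254.2] 0.77
    [646.3 122.3  48.1] [np.float64(1.4), np.float64(1.4)]
rest_mid scene [319.1 280.5] 0.92
pole_rest scene [315.7 297.3] 0.7
pole_rest side [326.4 288.4] 0.69
    [ 4.714e+02  1.264e+02 -1.000e-01] [np.float64(0.5), np.float64(0.5)]
honey_jar scene [194.2 241.3] 0.68
honey_jar side [195.7 266.9] 0.66
    [772.4 154.1   3.3] [np.float64(0.8), np.float64(0.7)]
mug_a scene [161.  277.3] 0.75
mug_a side [177.1 297.5] 0.58
    [7.612e+02 2.679e+02 5.000e-01] [np.float64(1.1), np.float64(1.1)]
peeler scene [371.7 247.6] 0.67
peeler side [361.6 245. ] 0.76
    [427.4 -26.2  34.4] [np.float64(1.6), np.float64(1.4)]
{'time_s': 1.1, 'joints': array([-1.38342297e+00,  3.12918810e-01,  1.49770247e+00,  4.02424065e-05,
        1.33098940e+00, -2.23395620e-01]), 'dq': array([ 0.0002219 ,  0.0013889 ,  0.00034744, -0.0005848 ,  0.00023299,
       -0.00059198]), 'tau': array([ 1.68439269e-04, -4.12170017e+01, -2.59900242e+01, -2.26935540e-04,
        4.82070427e-04, -3.02273406e-05]), 'eef_pos': array([ 209.64239569, -481.33761811,  231.28361463]), 'ee_rot': array([-8.65765895e-06,  9.78983618e-01,  2.03938902e-01,  1.97044906e-05]), 'force': array([-0.14362028, -0.2442611 , -0.09326422]), 'wrist_torque': array([ 0.02070535,  0.05305841, -0.00292275]), 'grip_force': 0.0, 'grip_width': 1.0023373855253541}
```

View images.

View pics/scene0.png

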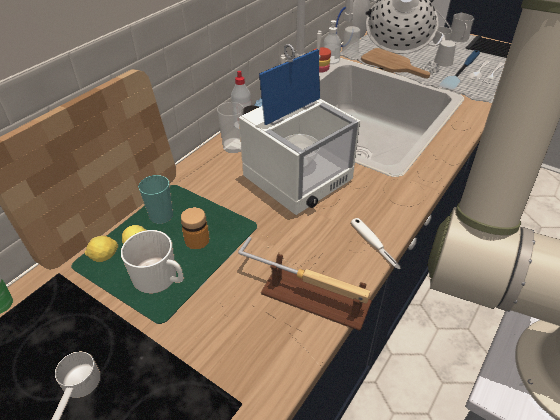

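View pics/side0.png

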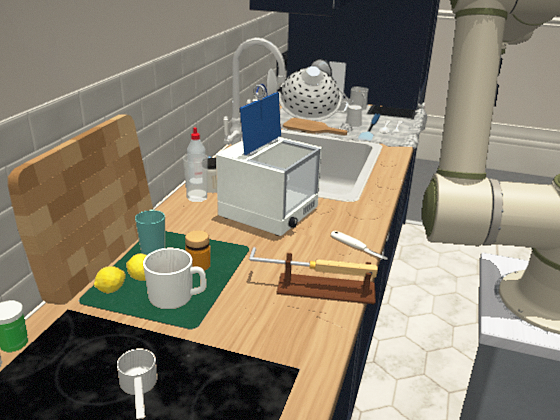

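```bash
python3 - <<'E'
from h import *
ps={n:ctrl.capture(n) for n in("scene","side")}
import pickle;pickle.dump(ps,open("ps0.pkl","wb"))
a=ps["scene"]["img"][40:215,230:363];b=ps["side"]["img"][85:260,203:336]
save(None,"cab.png",cv2.resize(np.hstack([a,b]),None,fx=3,fy=3,interpolation=cv2.INTER_CUBIC))
for n in ps:
    im=ps[n]["img"];print(n,np.round(-ps[n]["R"].T@ps[n]["t"]))
    hsv=cv2.cvtColor(im,cv2.COLOR_RGB2HSV)
    m=cv2.inRange(hsv,(100,120,40),(120,255,255));
    m[:, :200]=0; m[170:]=0; m[:,330:]=0
    c=max(cv2.findContours(m,0,2)[0],key=cv2.contourArea)
    print(cv2.contourArea(c),cv2.approxPolyDP(cv2.convexHull(c),2.5,True)[:,0].tolist())
    print("eye",[ (np.round(l["point"]),round(l["score"],2)) for l in ctrl.landmark_of("eye",ps[n])])
E
```

```text
scene [195. 640. 792.]
2836.0 [[317, 49], [319, 97], [266, 124], [260, 73]]
eye [(array([288.,  49.]), 0.76), (array([196., 239.]), 0.57), (array([317., 280.]), 0.23)]
side [ 284. 1092.  706.]
1681.5 [[277, 92], [280, 135], [245, 154], [240, 108]]
eye [(array([258.,  91.]), 0.74), (array([253., 255.]), 0.31)]
```

View pics/cab.png

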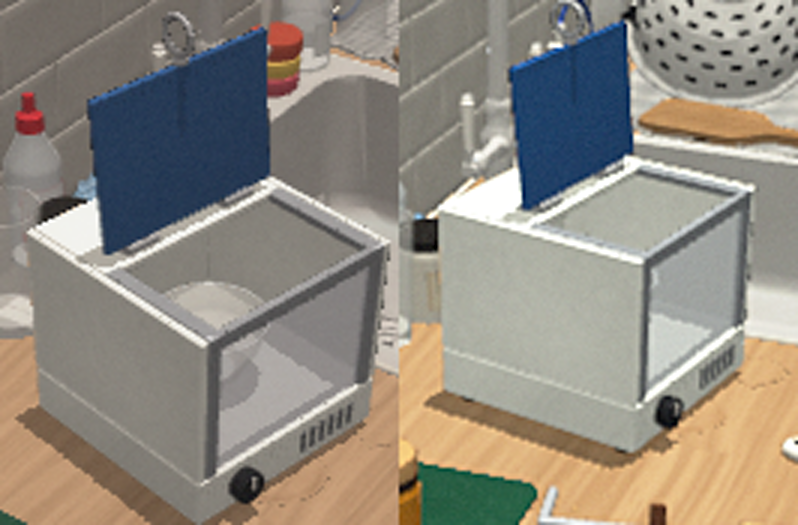

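```bash
python3 - <<'E'
from h import *
import pickle;from scipy.optimize import least_squares
ps=pickle.load(open("ps0.pkl","rb"))
obs={"scene":dict(FL=(301,155),BL=(240,116.7),FR=(359.3,120),eye=(289.7,52),f=[(317,49),(260,73)]),
"side":dict(FL=(283.7,171.7),BL=(217,155),FR=(321.3,147.7),eye=(260.5,91.7),f=[(277,92),(240,108)])}
def pts(v):
    x,y,yaw,a=v;c,s=np.cos(yaw),np.sin(yaw)
    W=lambda u,w,z:np.array([x*1000+c*u-s*w,y*1000+s*u+c*w,z])
    P=dict(FL=W(-100,100,185),BL=W(100,100,185),FR=W(-100,-100,185),eye=W(20-145*np.cos(a),0,190+145*np.sin(a)))
    e=(20-125*np.cos(a),190+125*np.sin(a))
    P["f"]=[W(e[0],-86,e[1]),W(e[0],86,e[1])]
    return P
def res(v):
    P=pts(v);r=[]
    for n in ps:
        for k in P:
            if k=="f": r+=[proj(ps[n],P[k][i])-obs[n][k][i] for i in (0,1)]
            else: r.append(proj(ps[n],P[k])-obs[n][k])
    return np.concatenate(r)
s=least_squares(res,[.715,-.17,0,1.5],loss="soft_l1");print(s.x,pts(s.x)["eye"]);print(np.round(s.fun.reshape(-1,2),1))
# pole
ob={"scene":[(314.2,280.2),(246.2,242.3)],"side":[(329.1,265.9),(252.8,254.2)]}
def r2(v):
    x,y,w=v;c,q=np.cos(w),np.sin(w);x*=1000;y*=1000
    G=[x,y,60];H=[x+165*c+22*q,y+165*q-22*c,60]
    return np.concatenate([np.r_[proj(ps[n],G)-ob[n][0],proj(ps[n],H)-ob[n][1]] for n in ps])
s=least_squares(r2,[.468,.14,0]);print(s.x,np.round(s.fun,1))
for n in ps:
    for q in("pole_grip","pole_hook","rest_mid"):
        for l in ctrl.landmark_of(q,ctrl.capture(n))[:1]: pass
E
```

```text
[ 0.70236115 -0.15829554 -0.21070215  1.681404  ] [ 737.57029527 -165.82594882  334.11393479]
[[-1.6  0.9]
 [-1.5  1. ]
 [ 2.2 -0.3]
 [-0.2  0. ]
 [ 0.8 -0.1]
 [ 0.1  1.3]
 [ 0.9 -0.4]
 [-1.4 -1.6]
 [ 0.8 -1.9]
 [-1.6 -1.5]
 [-0.  -1.5]
 [ 0.4 -1.3]]
[0.47256923 0.13150452 0.14487541] [ 1.4  0.1  0.1  2.  -2.3  0.4  0.3 -2.3]
```

```bash
cat >> h.py <<'E'
def tool():
    s=ctrl.sense();q=s["ee_rot"];return np.array(s["eef_pos"]),Rn.from_quat([q[1],q[2],q[3],q[0]])
def down(h): # tool down, tool x at heading h
    return Rn.from_matrix(np.array([[np.cos(h),np.sin(h),0],[np.sin(h),-np.cos(h),0],[0,0,-1]]))
def plan(goal,h):
    p,R=tool();G=down(h);d=np.array(goal)-p
    print("pos",np.round(p,1),"rot(tool)",np.round((R.inv()*G).as_rotvec(),3),"shift before rot",np.round(R.inv().apply(d),1),"after rot",np.round(G.inv().apply(d),1))
E
python3 -c "
from h import *
plan([440,125,250],.12)"
```

```text
pos [ 209.6 -481.3  231.3] rot(tool) [0.    0.    0.291] shift before rot [ 453.3 -463.9  -18.7] after rot [ 301.3 -574.4  -18.7]
```

>>> send_rows([
  [-1,0,0,0,0,0,0.145],
  [-1,0,0,0,0,0,0.146],
  [-1,0.029,-0.055,0,0,0,0],
  [-1,0.029,-0.055,0,0,0,0],
  [-1,0.029,-0.055,0,0,0,0],
  [-1,0.029,-0.055,0,0,0,0],
  [-1,0.029,-0.055,0,0,0,0],
  [-1,0.029,-0.055,0,0,0,0],
  [-1,0.029,-0.055,0,0,0,0],
  [-1,0.029,-0.055,0,0,0,0],
], squeeze=80)

```text
time_s: 3.15
eef_pos: [387.8, -14.8, 231.7]
ee_rot: [0.0, 0.998, 0.06, 0.001]
force: [1.2, -0.5, 0.4]
grip_width: 1.001
grip_force: 0.0
```

>>> send_rows([
  [-1,0.023,-0.045,-0.006,0,0,0],
  [-1,0.023,-0.045,-0.006,0,0,0],
  [-1,0.023,-0.044,-0.006,0,0,0],
  [-1,0,0,0,0,0,0],
  [-1,0,0,0,0,0,0],
  [-1,0,0,0,0,0,0],
  [-1,0,0,0,0,0,0],
  [-1,0,0,0,0,0,0],
  [-1,0,0,0,0,0,0],
  [-1,0,0,0,0,0,0],
])

```text
time_s: 4.4
eef_pos: [439.9, 124.5, 249.3]
ee_rot: [0.0, 0.998, 0.06, 0.0]
force: [1.1, 0.6, 0.5]
grip_width: 0.995
grip_force: 0.0
```

```bash
cat >> h.py <<'E'
def fray(p,px):
    K=np.array(p["camera_matrix"],float);R=np.array(p["R"]);t=np.array(p["t"])
    m=np.array([(px[0]-K[0,2])/K[0,0],(px[1]-K[1,2])/K[1,1]]);th=np.linalg.norm(m)
    d=np.r_[np.sin(th)*m/max(th,1e-9),np.cos(th)]
    return -R.T@t,R.T@d
def fatz(p,px,z):
    c,d=fray(p,px);return c+d*(z-c[2])/d[2]
def fproj(p,X):
    c=np.array(p["R"])@np.array(X,float)+np.array(p["t"]);K=np.array(p["camera_matrix"])
    r=np.hypot(*c[:2]);th=np.arctan2(r,c[2]);return np.array([K[0,2]+K[0,0]*th*c[0]/r,K[1,2]+K[1,1]*th*c[1]/r])
E
python3 - <<'E'
from h import *
p=ctrl.capture("wrist");save(p,"w1.png");print(tool()[0],"cam",-p["R"].T@p["t"],p["R"][2])
for q in("pole_grip","pole_hook","rest_mid"):
    for l in ctrl.landmark_of(q,p)[:2]: print(q,np.round(l["point"],1),round(l["score"],2),np.round(fatz(p,l["point"],60),1))
E
```

```text
[439.8762475  124.48225    249.28666684] cam [523.14052119 134.1882676  392.26260771] [-0.32110273 -0.03837156 -0.9462667 ]
pole_grip [280.3 148.7] 0.7 [472.7 130.4  60. ]
rest_mid [280.8 149.2] 0.87 [472.2 129.9  60. ]
```

View pics/w1.png

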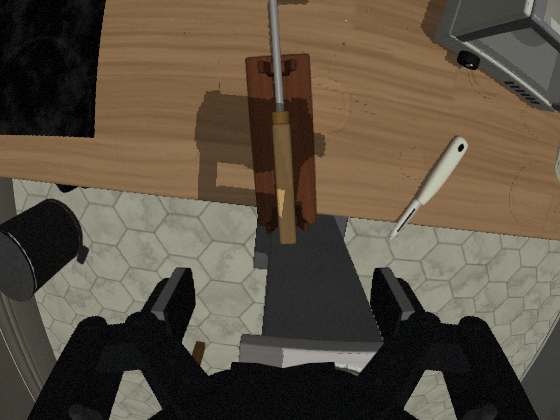

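```bash
python3 - <<'E'
from h import *
import pickle
p=ctrl.capture("wrist")
f=lambda a,z:np.round(fatz(p,a,z),1)
A=f((274.5,4),64);B=f((279,100),64);C=f((281.5,117),71);D=f((287.5,238),71)
print(A,B,C,D)
for a,b in((B,A),(D,C),(D,A)): print(np.arctan2(*(a-b)[1::-1]))
u=(A-D)/np.linalg.norm((A-D));print("grip from collar",C-25*u,"from tail",D+105*u)
L,R_=f((247,60),8),f((312,56),8);print(L,R_); b1,b2=f((316,220),8),f((259,222),8);print(b1,b2)
E
```

```text
[620.9 154.2  64. ] [522.3 137.8  64. ] [506.  133.3  71. ] [379.3 111.4  71. ]
-2.976772923531723
-2.9704345868090933
-2.9662593913102038
grip from collar [481.3933004  128.94086613  71.71294246] from tail [482.6481383  129.70836225  68.00564169]
[565.6 180.8   8. ] [579.2 106.9   8. ]
[380.2  74.1   8. ] [368.8 145.7   8. ]
```

```bash
python3 -c "
from h import *
plan([475,129.3,41],.17)"
```

```text
pos [439.9 124.5 249.3] rot(tool) [ 0.    0.   -0.05] shift before rot [ 35.5  -0.5 208.3] after rot [ 35.4   1.3 208.3]
```

>>> send_rows([
  [-1,0,0,0,0,0,-0.05],
  [-1,0.018,0.001,0.03,0,0,0],
  [-1,0.017,0,0.04,0,0,0],
  [-1,0,0,0.045,0,0,0],
  [-1,0,0,0.04,0,0,0],
  [-1,0,0,0.03,0,0,0],
  [-1,0,0,0.015,0,0,0],
  [-1,0,0,0.008,0,0,0],
  [-1,0,0,0,0,0,0],
  [-1,0,0,0,0,0,0],
])

```text
time_s: 5.9
eef_pos: [475.1, 129.5, 42.1]
ee_rot: [0.0, 0.996, 0.085, 0.001]
force: [0.6, 0.8, 0.2]
grip_width: 0.995
grip_force: 0.0
```

>>> send_rows([
  [0.3,0,0,0,0,0,0],
  [0.5,0,0,0,0,0,0],
  [0.7,0,0,0,0,0,0],
  [1,0,0,0,0,0,0],
  [1,0,0,0,0,0,0],
  [1,0,0,0,0,0,0],
  [1,0,0,0,0,0,0],
  [1,0,0,0,0,0,0],
  [1,0,0,0,0,0,0],
  [1,0,0,0,0,0,0],
], squeeze=100)

```text
time_s: 7.15
eef_pos: [474.8, 129.5, 41.6]
ee_rot: [0.0, 0.996, 0.085, 0.0]
force: [-1.6, 0.4, 5.3]
grip_width: 0.194
grip_force: 97.8
```

>>> send_rows([
  [1,0,0,-0.01,0,0,0],
  [1,0,0,-0.025,0,0,0],
  [1,0,0,-0.04,0,0,0],
  [1,0,0,-0.045,0,0,0],
  [1,0,0,-0.05,0,0,0],
  [1,0,0,-0.05,0,0,0.1],
  [1,0,0,-0.04,0,0,0.1],
  [1,0,0,-0.014,0,0,0.1],
  [1,0,0,0,0,0,0.08],
  [1,0,0,0,0,0,0],
])

```text
time_s: 8.4
eef_pos: [474.2, 129.4, 315.4]
ee_rot: [0.0, 0.995, -0.105, -0.0]
force: [-0.2, -0.6, -1.7]
grip_width: 0.194
grip_force: 97.5
```

```bash
python3 -c "
from h import *
plan([592,-45,315],-.21)"
```

```text
pos [474.2 129.4 315.4] rot(tool) [0. 0. 0.] shift before rot [151.5 146.1   0.3] after rot [151.5 146.1   0.4]
```

>>> send_rows([
  [1,0.01,0.01,0,0,0,0],
  [1,0.025,0.024,0,0,0,0],
  [1,0.025,0.024,0,0,0,0],
  [1,0.025,0.024,0,0,0,0],
  [1,0.025,0.024,0,0,0,0],
  [1,0.025,0.024,0,0,0,0],
  [1,0.015,0.016,0,0,0,0],
  [1,0,0,0,0,0,0],
  [1,0,0,0,0,0,0],
  [1,0,0,0,0,0,0],
])

```text
time_s: 9.65
eef_pos: [590.5, -44.0, 315.5]
ee_rot: [-0.0, 0.995, -0.104, 0.0]
force: [-1.1, 0.4, -2.0]
grip_width: 0.195
grip_force: 97.7
```

```bash
python3 - <<'E'
from h import *
import pickle
p,R=tool();ux=R.apply([1,0,0]);uy=R.apply([0,1,0]);uz=R.apply([0,0,1])
g=p-19*uz;H=g+165*ux+22*uy;print("tcp",p,"nominal hook",H)
ps={n:ctrl.capture(n) for n in("scene","side","wrist")};pickle.dump(ps,open("ps1.pkl","wb"))
E_=np.array([737.6,-165.8,334.1]);t=[]
for n in ps:
    P=(fproj if n=="wrist" else proj)
    a=P(ps[n],E_);b=P(ps[n],H);print(n,"pred eye",np.round(a,1),"pred hook",np.round(b,1))
    for q in("eye","pole_hook"): print(q,[(np.round(l["point"],1).tolist(),round(l["score"],2)) for l in ctrl.landmark_of(q,ps[n])[:2]])
    c=((a+b)/2).astype(int);h=50
    y0=min(max(c[1]-h,0),320);x0=min(max(c[0]-h,0),460);print("crop",x0,y0)
    t.append(cv2.resize(ps[n]["img"][y0:y0+100,x0:x0+100],None,fx=2.66*1,fy=2.66,interpolation=cv2.INTER_CUBIC) if n=="wrist" else cv2.resize(ps[n]["img"][y0:y0+100,x0:x0+100],(266,266),interpolation=cv2.INTER_CUBIC))
save(None,"h1.png",np.hstack(t))
E
```

```text
tcp [590.52271887 -44.0353693  315.53802615] nominal hook [747.3556121  -99.8166439  334.56151177]
scene pred eye [289.5  52. ] pred hook [267.6  62.4]
eye [([286.3, 49.9], 0.98)]
pole_hook [([268.4, 62.6], 0.79), ([195.4, 238.9], 0.7)]
crop 228 7
side pred eye [258.9  90.2] pred hook [245.6  96.6]
eye [([260.7, 91.2], 0.91)]
pole_hook [([246.7, 98.8], 0.91), ([260.9, 90.6], 0.56)]
crop 202 43
wrist pred eye [480.2 -63.1] pred hook [337.5 -86.2]
eye [([195.7, 256.3], 0.24)]
pole_hook []
crop 358 0
```

View pics/h1.png

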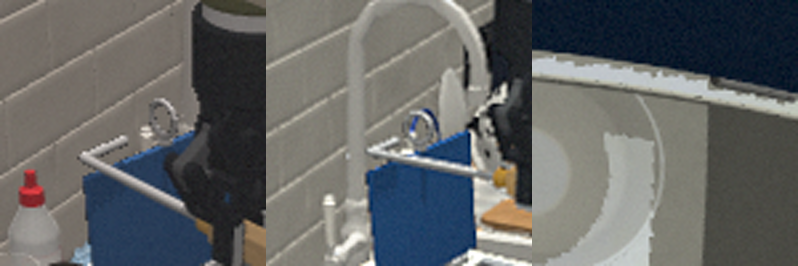

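```bash
python3 - <<'E'
from h import *
import pickle
ps=pickle.load(open("ps1.pkl","rb"))
T=lambda a,b:tri([ray(ps["scene"],a),ray(ps["side"],b)])
u=np.array([np.cos(-.21),np.sin(-.21),0]);r=np.array([u[1],-u[0],0])
for h,e in((((267.5,63),(247.5,97.9)),((289.3,51.7),(259.9,91.5))),(((268.4,62.6),(246.7,98.8)),((286.3,49.9),(260.7,91.2)))):
    H=T(*h);E_=T(*e);d=E_-H
    print(H,E_,"ahead",d@u,"right",d@r,"up",d[2])
# single view at known lateral: solve from scene only given r offset unknown: use scene px with plane through eye model
E

```

```text
[741.41470915 -93.53129717 335.51723987] [ 736.18439219 -165.12367664  333.22864128] ahead 9.808728576832735 right 71.10987173527364 up -2.2885985849459303
[ 748.34283092 -106.04493067  329.22696669] [ 730.25114286 -148.2714414   341.96951567] ahead -8.891696025629113 right 45.0702243978804 up 12.7425489787895
```

>>> send_rows([
  [1,0,0.005,0,0,0,0],
  [1,0,0.01,0,0,0,0],
  [1,0,0.01,0,0,0,0],
  [1,0,0.007,0,0,0,0],
  [1,0,0.003,0,0,0,0],
  [1,0,0,0,0,0,0],
  [1,0,0,0,0,0,0],
  [1,0,0,0,0,0,0],
  [1,0,0,0,0,0,0],
  [1,0,0,0,0,0,0],
])

```text
time_s: 11.35
eef_pos: [583.5, -78.8, 315.3]
ee_rot: [-0.0, 0.994, -0.105, -0.0]
force: [0.6, -0.2, -1.7]
grip_width: 0.192
grip_force: 97.7
```

```bash
cat > look.py <<'E'
from h import *
import sys,pickle
# draws axes-predicted crops around the ring
def look(name,k=8,w=50):
    ps={n:ctrl.capture(n) for n in("scene","side")};pickle.dump(ps,open("ps1.pkl","wb"));t=[]
    p,R=tool();g=p-19*R.apply([0,0,1]);H=g+R.apply([165,22,0]);print("tcp",p,"hook nominal",H)
    for n in ps:
        c=proj(ps[n],H).round().astype(int)+[0,-3];x0,y0=c[0]-w//2,c[1]-w//2;print(n,"crop",x0,y0,"nominal px",proj(ps[n],H))
        t.append(cv2.resize(ps[n]["img"][y0:y0+w,x0:x0+w],None,fx=k,fy=k,interpolation=cv2.INTER_CUBIC))
    save(None,name,np.hstack(t))
E
python3 -c "
from look import *
look('h2.png')"
```

```text
tcp [583.48349537 -78.83748645 315.30834128] hook nominal [ 740.26541865 -134.76849633  334.31230579]
scene crop 255 29 nominal px [280.14147769  57.06018866]
side crop 228 65 nominal px [253.491047    93.24108442]
```

View pics/h2.png

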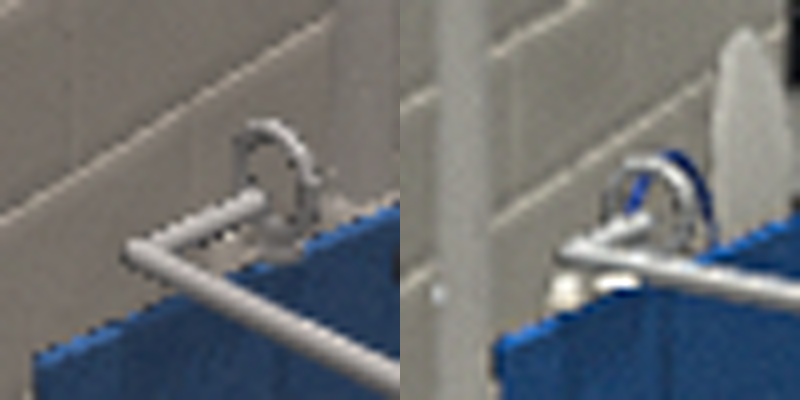

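>>> send_rows([
  [1,0,0,-0.004,0,0,0],
  [1,0,0,0,0,0,0],
  [1,0,0.004,0,0,0,0],
  [1,0,0.006,0,0,0,0],
  [1,0,0.006,0,0,0,0],
  [1,0,0.006,0,0,0,0],
  [1,0,0.006,0,0,0,0],
  [1,0,0.004,0,0,0,0],
  [1,0,0,0,0,0,0],
  [1,0,0,0,0,0,0],
])

```text
time_s: 12.7
eef_pos: [576.8, -110.0, 319.3]
ee_rot: [-0.0, 0.994, -0.105, 0.0]
force: [-0.7, 0.3, -0.8]
grip_width: 0.195
grip_force: 97.7
```

```bash
python3 -c "
from look import *
look('h3.png')"
```

```text
tcp [ 576.82423398 -109.97389364  319.30185515] hook nominal [ 733.61594426 -165.87998089  338.29840734]
scene crop 266 23 nominal px [291.12231664  50.59255972]
side crop 235 61 nominal px [260.42421344  88.73574654]
```

View pics/h3.png

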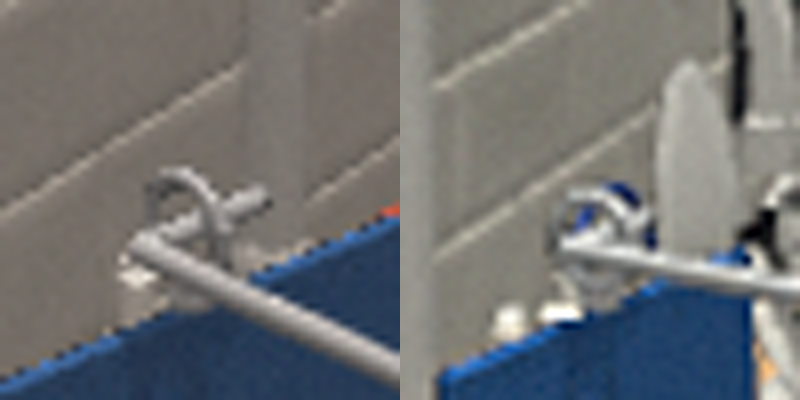

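>>> send_rows([
  [1,-0.005,0,0,0,0,0],
  [1,-0.01,0,-0.001,0,0,0],
  [1,-0.01,0,0,0,0,0],
  [1,-0.01,0,0.001,0,0,0],
  [1,-0.01,0,0.002,0,0,0],
  [1,-0.01,0,0.002,0,0,0],
  [1,-0.01,0,0.003,0,0,0],
  [1,-0.01,0,0.003,0,0,0],
  [1,-0.009,0,0.004,0,0,0],
  [1,0,0,0,0,0,0],
])

```text
time_s: 14.05
eef_pos: [494.0, -92.5, 305.0]
ee_rot: [-0.0, 0.994, -0.105, -0.0]
force: [1.9, -0.2, -4.4]
grip_width: 0.19
grip_force: 98.0
```

```bash
python3 - <<'E'
from h import *
p,R=tool();g=p-19*R.apply([0,0,1]);H=g+R.apply([165,22,0]);print(H)
ps={n:ctrl.capture(n) for n in("scene","side")};e={}
for n in ps:
    e[n]=ctrl.landmark_of("eye",ps[n])[0]; h=ctrl.landmark_of("pole_hook",ps[n])[:1]
    print(n,e[n],h,proj(ps[n],H))
E_=tri([ray(ps[n],e[n]["point"]) for n in ps]);print(E_)
a=ps["scene"]["img"][40:160,210:350];b=ps["side"]["img"][60:180,190:330]
save(None,"s1.png",cv2.resize(np.hstack([a,b]),None,fx=2.8,fy=2.8,interpolation=cv2.INTER_CUBIC))
E
```

```text
[ 650.8295664  -148.45815811  323.87032887]
scene {'point': [313.6, 71.9], 'score': 0.56} [{'point': [318.6, 69.5], 'score': 0.83}] [319.81672071  70.65834213]
side {'point': [291.3, 104.9], 'score': 0.97} [{'point': [290.4, 105.0], 'score': 0.82}] [290.08960029 100.16250584]
[ 645.14459709 -123.09605878  326.29316514]
```

View pics/s1.png

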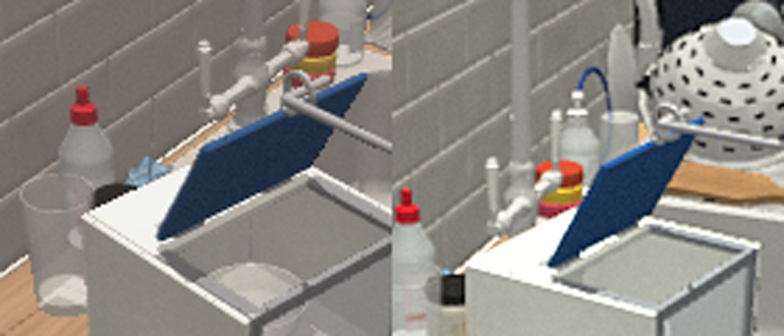

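>>> send_rows([
  [1,-0.009,0,0.007,0,0,0],
  [1,-0.009,0,0.0075,0,0,0],
  [1,-0.0085,0,0.0075,0,0,0],
  [1,-0.008,0,0.008,0,0,0],
  [1,-0.0075,0,0.0085,0,0,0],
  [1,-0.007,0,0.009,0,0,0],
  [1,-0.006,0,0.0095,0,0,0],
  [1,-0.0055,0,0.01,0,0,0],
  [1,-0.005,0,0.0105,0,0,0],
  [1,0,0,0,0,0,0],
])

```text
time_s: 15.6
eef_pos: [430.0, -78.8, 226.9]
ee_rot: [-0.0, 0.994, -0.105, -0.001]
force: [0.0, -0.9, -1.4]
grip_width: 0.195
grip_force: 98.5
```

```bash
python3 - <<'E'
from h import *
p,R=tool();g=p-19*R.apply([0,0,1]);H=g+R.apply([165,22,0]);print(H)
u=R.apply([1,0,0]);O=np.array([702.4,-158.3,0]);d=H-O;print("ahead of hinge",d@u-20,"up",H[2]-190)
ps={n:ctrl.capture(n) for n in("scene","side")}
for n in ps: print(n,[ (l["point"],l["score"]) for q in("eye","pole_hook") for l in ctrl.landmark_of(q,ps[n])[:1]],proj(ps[n],H))
a=ps["scene"]["img"][60:200,230:370];b=ps["side"]["img"][80:220,210:350]
save(None,"s2.png",cv2.resize(np.hstack([a,b]),None,fx=2.8,fy=2.8,interpolation=cv2.INTER_CUBIC))
E
```

```text
[ 586.75738594 -134.83556518  245.62976277]
ahead of hinge -138.4336081686763 up 55.62976276671958
scene [([336.0, 111.9], 0.68), ([343.4, 114.4], 0.66)] [340.70759603 116.19046267]
side [([311.1, 134.4], 0.81), ([312.1, 137.8], 0.95)] [312.38156987 136.10650589]
```

View pics/s2.png

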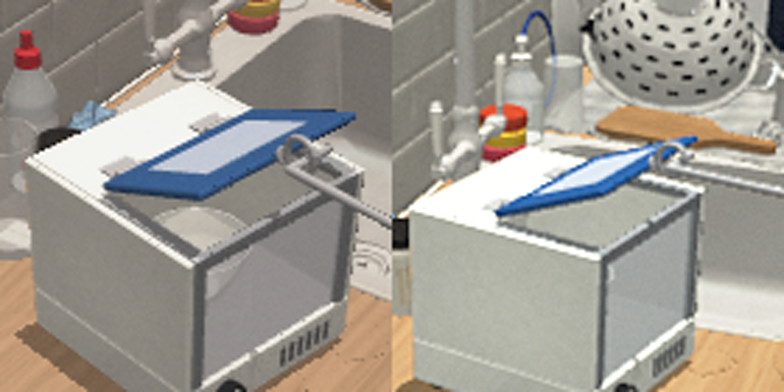

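>>> send_rows([
  [1,-0.002,0,0.007,0,0,0],
  [1,-0.002,0,0.008,0,0,0],
  [1,-0.001,0,0.008,0,0,0],
  [1,-0.001,0,0.008,0,0,0],
  [1,-0.001,0,0.008,0,0,0],
  [1,0,0,0.008,0,0,0],
  [1,0,0,0.007,0,0,0],
  [1,0,0,0.004,0,0,0],
  [1,0,0,0.002,0,0,0],
  [1,0,0,0,0,0,0],
])

```text
time_s: 17.15
eef_pos: [423.8, -77.5, 167.8]
ee_rot: [-0.0, 0.994, -0.105, -0.0]
force: [0.2, -0.7, -2.3]
grip_width: 0.196
grip_force: 98.6
```

```bash
cat > st.py <<'E'
from h import *
s=ctrl.sense();print(s["time_s"],np.round(s["eef_pos"],1),np.round(s["force"],1),np.round(s["wrist_torque"],2))
ps={n:ctrl.capture(n) for n in("scene","side")}
for n in ps: print(n,[ (l["point"],l["score"]) for q in("eye","pole_hook") for l in ctrl.landmark_of(q,ps[n])[:1]])
c,sn=np.cos(-.21),np.sin(-.21)
for a in(0,.07,.14): print(a,[np.round(proj(ps[n],[702.4+c*(20-145*np.cos(a)),-158.3+sn*(20-145*np.cos(a)),190+145*np.sin(a)]),1) for n in ps])
E
python3 st.py
```

```text
17.15 [423.8 -77.5 167.8] [ 0.2 -0.7 -2.3] [-0.02 -0.06 -0.  ]
scene [([337.6, 135.6], 0.55), ([339.2, 140.6], 0.59)]
side [([311.8, 157.3], 0.95), ([318.0, 160.4], 0.9)]
0 [array([340.7, 139.9]), array([313.4, 158.1])]
0.07 [array([340.9, 135.9]), array([313.5, 154.2])]
0.14 [array([341. , 131.7]), array([313.4, 150.3])]
```

>>> send_rows([
  [1,0,0,0.002,0,0,0],
  [1,0,0,0.002,0,0,0],
  [1,0,0,0.002,0,0,0],
  [1,0,0,0.001,0,0,0],
  [1,0,0,0.001,0,0,0],
  [1,0,0,0,0,0,0],
  [1,0,0,0,0,0,0],
  [1,0,0,0,0,0,0],
  [1,0,0,0,0,0,0],
  [1,0,0,0,0,0,0],
])

```text
time_s: 18.7
eef_pos: [424.2, -77.7, 160.4]
ee_rot: [0.0, 0.994, -0.105, 0.001]
force: [-3.3, 0.9, 6.6]
grip_width: 0.196
grip_force: 99.7
```

```bash
python3 st.py
```

```text
18.7 [424.2 -77.7 160.4] [-3.3  0.9  6.6] [-0.23 -0.76  0.02]
scene [([337.8, 137.8], 0.78), ([341.6, 138.6], 0.73)]
side [([312.6, 160.1], 0.75), ([314.0, 162.6], 0.74)]
0 [array([340.7, 139.9]), array([313.4, 158.1])]
0.07 [array([340.9, 135.9]), array([313.5, 154.2])]
0.14 [array([341. , 131.7]), array([313.4, 150.3])]
```

>>> send_rows([
  [1,0,0,-0.002,0,0,0],
  [1,-0.001,0,-0.002,0,0,0],
  [1,0,0,-0.002,0,0,0],
  [1,0,0,0,0,0,0],
  [1,0,-0.005,0,0,0,0],
  [1,0,-0.008,0,0,0,0],
  [1,0,-0.01,0,0,0,0],
  [1,0,-0.01,0,0,0,0],
  [1,0,-0.012,0,0,0,0],
  [1,0,-0.015,0,0,0,0],
])

```text
time_s: 20.25
eef_pos: [435.4, -17.6, 165.7]
ee_rot: [-0.0, 0.994, -0.105, -0.0]
force: [0.2, 0.1, -1.3]
grip_width: 0.197
grip_force: 98.6
```

```bash
python3 st.py; python3 - <<'E'
from h import *
plan([474.8,129.5,160],.17)
ps={n:ctrl.capture(n) for n in("scene","side")}
a=ps["scene"]["img"][60:200,230:370];b=ps["side"]["img"][80:220,210:350]
save(None,"s3.png",cv2.resize(np.hstack([a,b]),None,fx=2.8,fy=2.8,interpolation=cv2.INTER_CUBIC))
E
```

```text
20.25 [435.4 -17.6 165.7] [ 0.2  0.1 -1.3] [ 0.04  0.06 -0.06]
scene [([338.7, 137.6], 0.89), ([322.5, 149.0], 0.72)]
side [([314.0, 163.6], 0.58), ([303.0, 172.8], 0.93)]
0 [array([340.7, 139.9]), array([313.4, 158.1])]
0.07 [array([340.9, 135.9]), array([313.5, 154.2])]
0.14 [array([341. , 131.7]), array([313.4, 150.3])]
pos [435.3 -18.8 165.8] rot(tool) [ 0.    0.   -0.38] shift before rot [   7.7 -153.3    5.8] after rot [  64.  -139.5    5.8]
```

View pics/s3.png

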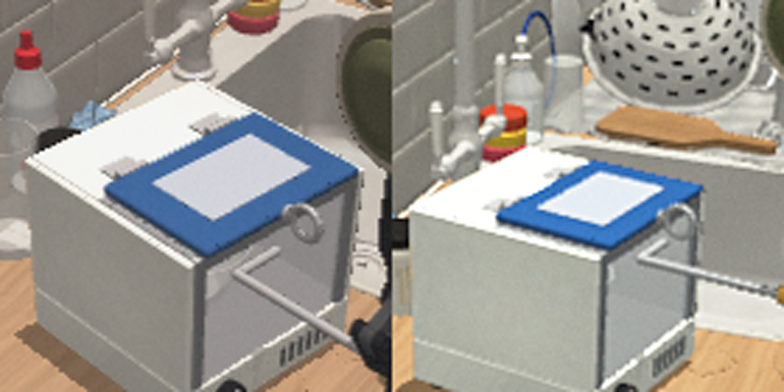

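>>> send_rows([
  [1,0,-0.02,0,0,0,0],
  [1,0,-0.03,0,0,0,0],
  [1,0,-0.03,0,0,0,0],
  [1,0.002,-0.03,0.002,0,0,0],
  [1,0.003,-0.03,0.002,0,0,0],
  [1,0.003,-0.013,0.002,0,0,-0.08],
  [1,0,0,0,0,0,-0.15],
  [1,0,0,0,0,0,-0.15],
  [1,0,0,0,0,0,0],
  [1,0,0,0,0,0,0],
])

```text
time_s: 21.9
eef_pos: [475.1, 129.2, 159.8]
ee_rot: [-0.0, 0.997, 0.083, -0.0]
force: [0.5, 0.3, -1.9]
grip_width: 0.191
grip_force: 98.5
```

```bash
python3 - <<'E'
from h import *
plan([474.8,129.5,100],.17)
p,R=tool()
ps={n:ctrl.capture(n) for n in("scene","side","wrist")}
ob={n:[l["point"] for q in("pole_grip","pole_hook") for l in ctrl.landmark_of(q,ps[n])[:1]] for n in ps};print(ob)
for pit in(0,.05,.1):
    g=p-19*R.apply([0,0,1]);H=g+R.apply([165*np.cos(pit),22,165*np.sin(pit)])
    print(pit,[np.round((fproj if n=="wrist" else proj)(ps[n],H),1) for n in ps])
import pickle;pickle.dump(ps,open("ps2.pkl","wb"))
# rod line in scene: bright-pixel mid vs tool-predicted
for n in("scene","side"):
    for d in(40,80,120,150):
        print(n,d,[np.round(proj(ps[n],p-19*R.apply([0,0,1])+R.apply([d*np.cos(q),0,d*np.sin(q)])),1).tolist() for q in(0,.1)])
E
```

```text
pos [475.1 129.2 159.8] rot(tool) [-0.     0.    -0.003] shift before rot [-0.2 -0.4 59.8] after rot [-0.2 -0.4 59.8]
{'scene': [[316.0, 234.7], [239.8, 201.0]], 'side': [[329.8, 214.3], [253.7, 208.0]], 'wrist': [[285.6, 289.9], [283.9, 191.0]]}
0 [array([241.6, 201.6]), array([252.2, 204.1]), array([337.8, -86.4])]
0.05 [array([241.9, 204.9]), array([252.2, 207.6]), array([334.9, -76.8])]
0.1 [array([242.4, 208.1]), array([252.5, 211.1]), array([332.3, -67.4])]
scene 40 [[297.3, 229.4], [297.3, 231.0]]
scene 80 [[277.0, 222.6], [277.3, 225.8]]
scene 120 [[257.3, 216.0], [257.9, 220.8]]
scene 150 [[242.9, 211.2], [243.7, 217.1]]
side 40 [[310.3, 214.6], [310.3, 216.4]]
side 80 [[290.9, 212.8], [290.9, 216.2]]
side 120 [[271.6, 210.9], [271.8, 216.1]]
side 150 [[257.2, 209.6], [257.5, 216.0]]
```

>>> send_rows([
  [1,0,0,0.02,0,0,-0.003],
  [1,0,0,0.03,0,0,0],
  [1,0,0,0.025,0,0,0],
  [1,0,0,0.015,0,0,0],
  [1,0,0,0.01,0,0,0],
  [1,0,0,0.008,0,0,0],
  [1,0,0,0.005,0,0,0],
  [1,0,0,0.004,0,0,0],
  [1,0,0,0,0,0,0],
  [1,0,0,0,0,0,0],
])

```text
time_s: 23.6
eef_pos: [475.2, 129.4, 43.0]
ee_rot: [0.0, 0.996, 0.086, 0.0]
force: [0.9, 0.2, -1.4]
grip_width: 0.195
grip_force: 98.5
```

No contact force, so it is seated freely; open slowly, then rise.

>>> send_rows([
  [1,0,0,0.001,0,0,0],
  [0.7,0,0,0,0,0,0],
  [0.5,0,0,0,0,0,0],
  [0.3,0,0,0,0,0,0],
  [0,0,0,0,0,0,0],
  [-0.5,0,0,0,0,0,0],
  [-1,0,0,0,0,0,0],
  [-1,0,0,0,0,0,0],
  [-1,0,0,0,0,0,0],
  [-1,0,0,0,0,0,0],
])

```text
time_s: 24.85
eef_pos: [475.0, 129.4, 41.8]
ee_rot: [-0.0, 0.996, 0.086, -0.0]
force: [-1.1, -0.6, 0.3]
grip_width: 1.001
grip_force: 0.0
```

>>> send_rows([
  [-1,0,0,-0.01,0,0,0],
  [-1,0,0,-0.03,0,0,0],
  [-1,0,0,-0.04,0,0,0],
  [-1,0,0,-0.04,0,0,0],
  [-1,-0.01,0,-0.04,0,0,0],
  [-1,-0.02,0,-0.04,0,0,0],
  [-1,0,0,0,0,0,0],
  [-1,0,0,0,0,0,0],
  [-1,0,0,0,0,0,0],
  [-1,0,0,0,0,0,0],
])

```text
time_s: 26.1
eef_pos: [445.4, 124.2, 241.0]
ee_rot: [-0.0, 0.996, 0.086, -0.001]
force: [-0.4, -0.2, 0.5]
grip_width: 0.997
grip_force: 0.0
```

```bash
python3 - <<'E'
from h import *
import pickle
p0=pickle.load(open("ps0.pkl","rb"))
ps={n:ctrl.capture(n) for n in("scene","side","wrist")};s=ctrl.sense();print(s["eef_pos"],s["force"],s["grip_width"])
for n in ps:
    print(n,[(q,np.round(l["point"],1).tolist(),round(l["score"],2)) for q in("pole_grip","pole_hook","eye","rest_mid") for l in ctrl.landmark_of(q,ps[n])[:1]])
for n in p0:
    d=cv2.absdiff(p0[n]["img"],ps[n]["img"]).max(2)[225:330,220:400];print(n,"changed px in the pole region",(d>40).sum())
E
```

```text
[445.49658469 124.17406577 241.45902661] [ 0.00205319 -0.41208841 -0.34660316] 0.9995860794681014
scene [('pole_grip', [315.0, 279.2], 0.79), ('pole_hook', [245.4, 244.8], 0.62), ('rest_mid', [321.6, 277.5], 0.78)]
side [('pole_grip', [328.6, 262.8], 0.74), ('pole_hook', [253.4, 255.5], 0.87), ('eye', [314.4, 157.7], 0.67), ('rest_mid', [324.9, 265.3], 0.9)]
wrist [('pole_grip', [282.9, 151.1], 0.83), ('eye', [281.1, 154.0], 0.51), ('rest_mid', [282.7, 154.3], 0.78)]
scene changed px in the pole region 1761
side changed px in the pole region 2382
```

```bash
python3 -c "
from rig import ctrl
print(ctrl.finish_job())"
```

```text
the job is handed in; nothing more can be done
None
```

The job is handed in at about 27 s, with the flap swung shut by the hook and the pole released back in its rest; camera checks agree with this, but the hand-in returned no verdict.

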